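# Show the notched slide to the magnifier, label up

### The job

Lift open the slide case's lid, which has a tab at the front, until it rests back on its stop, then take out the thick slide that has a small corner notch: the notch marks its frosted end, and when the slide stands with the notch at its upper left you are looking at the label face. Carry it to the magnifier and present it about 15 cm below the lens along the lens's slanting axis, on the side that looks down towards the case, label side up and facing the lens squarely, fingers clear of the frosted end. Finish while still holding it there; leave the unnotched slide standing in its mount, the lid open and the other things on the bench undisturbed.

Things in the scene. Friction and masses are not known exactly. Their poses are not given: they have to be found in the camera images.
- case: Fixed grey open box 130 (x) x 250 (y) x 62 mm high, walls and floor 5 mm, with a hinged lid. Origin: centre of its underside, z up; -x: front (tab side, towards the robot), +x: hinge side. In it stand two round black slotted slide mounts, 92 mm across, 60 mm to either side of its centre along y, each turned any way about the vertical.
- case_lid (a joint): Lid hinge, rad: 0 shut (start), 1.9 on its stop, leaning back past upright; grows as the front edge rises. About 250 g, no spring or detent: short of upright (1.57) it falls shut, past it it falls back onto the stop. Axis along the case's y. Lid: aluminium frame with clear window, 130 x 250 x 8 mm.
- lid_hinge (a point): Point on the hinge axis, middle of the case's rear top rim. Axes turn with the lid: x from its front edge to the hinge, z its outer face normal.
- lid_tab (a point): Grip point on the lid's black front tab, 157 mm from the hinge axis, 4 mm above it when shut. The tab sticks out 40 mm from the middle of the lid's front edge, in its plane; 18 mm wide (along y), 8 mm thick; this point is 27 mm out from the edge. Pinched by its sides from above, it turns between the pads as the lid swings.
- slide: Wanted loose slide: thick clear block 80 x 9 x 46 mm, 45 g, standing on its long edge in one mount's slot. Origin: centre of its underside as it stands. x: along its length to the frosted end, y: out of the label face, z: to the top edge, 46 mm up (55 mm above the table, 7 below the rim). 12 mm square notch in the corner at +x, top. Grip it across the 9 mm.
- slide_center (a point): Middle of the notched slide, 23 mm above its origin along its z; axes as the slide's. The frosted patch covers the +y face from 18 to 40 mm along +x. The mount's slot holds the lowest 10 mm with 1 mm play each side; the slot's cheeks reach 19 mm above the table; the slide lifts straight up.
- blank: The other slide: same block, 80 x 9 x 46 mm, but without notch or frosted patch, standing in the other mount. Same origin and axes. Leave it there.
- lens: Round lens of a fixed steel swing arm magnifier, 128 mm over the ring, 12 mm thick. Origin: its centre, 285 mm above the table. z: lens axis, slanting up and to the robot's left, 0.8 rad from vertical; x: level, ahead; y: in the lens plane, sloping down and left. Pole (285 mm) and 120 mm base stand about 100 mm farther ahead and 120 mm farther left, turned with it.
- focus (a point): Point on the lens axis 150 mm below the lens (along the lens's -z), about 180 mm above the table, in free air: where the slide's middle is to be held, its label normal along the lens's z. Axes as the lens's.
- petri_stack: Bystander: stack of three clear glass petri dishes, 94 mm across, 47 mm high, roughly under the lens. Origin: centre of its underside.
- loop_holder: Bystander: blue stand with two inoculating loops, base 70 mm across, 170 mm high. Origin: centre of its underside.
- tube_a: Bystander: green capped culture tube, 21 mm across the cap, 108 mm long, standing in an aluminium rack 60 x 130 x 40 mm. Origin: its foot.
- tube_b: Bystander: second tube as tube_a, in the same rack.
- bunsen_foot: Bystander: chrome bunsen stand foot, 90 mm across, with an upright tube, 88 mm high. Origin: centre of its underside.
- forceps: Bystander: steel forceps, 120 x 9 x 10 mm, lying flat. Origin: middle of its underside.

How it is judged:
On the way, in this order (a step that is already met when the one before it is completed fails the run):
1. the lid rests open on its stop (value of joint case_lid above 1.82 rad and velocity of joint case_lid below 0.1 rad/s), for 0.2 s.
2. the notched slide is lifted clear of the case in the fingers (height (world z) of slide_center above 0.1 m and contact force between slide and the fingers above 0.5 N), for 0.2 s.
At the end, for the whole second after the job is handed in: Notched slide held still in the fingers alone, middle within 40 mm of the focus, label up and square to the lens within 25 deg, grip centre under 13 mm towards the frosted end; lid above 1.8 rad; blank slide standing (20 mm, 0.25 rad) and bystanders within 30 mm of their places (distance between slide_center and focus below 0.04 m and angle between slide's own y axis and vertical below 1.2 rad and angle between the y axis of slide and the z axis of lens, either way round below 0.44 rad and contact force between slide and the fingers above 0.5 N and contact force between slide and lens below 0.2 N and x of the grasp point in the frame of slide below 0.013 m and linear speed of slide below 0.03 m/s and value of joint case_lid above 1.8 rad and angle between blank's own z axis and vertical below 0.25 rad and distance of blank from where it was at the start of the episode below 0.02 m and distance of each of petri_stack, loop_holder, tube_a, tube_b, bunsen_foot, forceps from where it was at the start of the episode below 0.03 m); the arm keeps its last pose, push and grip.
It fails at once if a bystander is knocked away from its place (distance of any of petri_stack, loop_holder, tube_a, tube_b, bunsen_foot, forceps from where it was at the start of the episode above 0.04 m).
It fails at once if the blank slide is pulled out or knocked over (distance of blank from where it was at the start of the episode above 0.025 m or angle between blank's own z axis and vertical above 0.35 rad).
It also fails if it takes over 64 s, if anything falls off the work surface, if the arm or the gripper's body presses on something with over 40 N, if the wrist force passes 120 N, or if a joint passes its speed limit or range.

### The arm

A 6-joint arm with a two-finger parallel gripper is mounted at the origin on the work surface. World frame = base frame: x ahead of the robot, y to its left, z up, the work surface at z = 0. Lengths are in m, angles in rad, forces in N, time in s.
With the tool pointing down it reaches from about 0.35 to 0.8 m from the base axis. Payload 7.3 kg.
Tool frame: the origin (TCP) lies midway between the tips of the shut fingers; the grasp point (between the pads) lies 19 mm behind it; z points along the fingers, y is the line along which they close (so a half turn about z gives the same grasp; the last joint's range is limited). The gripper opens to 85 mm and grips with 20 to 120 N. Pads are 22 mm wide; open, the fingers measure 114 mm over their backs; the gripper's body (76 mm by 85 mm) begins 54 mm behind the grasp point. The pads swing forward as they close: fully open they stand 13 mm farther back than shut.
Start: joints at [-1.296, 0.342, 1.524, -0, 1.275, -0.146], TCP at [0.214, -0.479, 0.205] pointing down, gripper open.
Joint ranges: [-2.53, 2.53], [-0.77, 2.02], [0.04, 2.7], [-1, 4.14], [0.28, 2.66], [-3.11, 3.11]. Speed limits (rad/s): [2.57, 2.57, 3.14, 3.14, 3.14, 3.14].

### API

Orientations are given as a unit quaternion [w, x, y, z].
In Python, from station import env gives the robot as it stands.
- The arm moves only by the shell command python3 -m inch 'ROWS' [FORCE]. ROWS is JSON, a list that holds one entry, the list of rows, each a list of 5 numbers: the shift along the tool's x, y, z in m, then the turn about the tool's z in degrees, then the opening, from 0 (shut) to 1 (fully open). In form: [[[dx, dy, dz, yaw, hand], ...]]. A call has 1 to 20 rows; each row shifts and turns the commanded pose from where the row before left it, along the tool's axes as they then stand; what a row does not reach is not made up. A row lasts 1/12 s, in which the tool goes at most 41.7 mm and 7.16 degrees, less where a joint would pass 70% of its speed; a pose out of reach is approached as far as the arm can. A call is refused whole if a number of a shift passes 0.0417 or a number of a turn 7.16, either way. A call with a gripper value outside its range is refused whole. The fingers move at their own pace and stop on an object; FORCE is the grip in N (left out, the last holds). Time passes only in rows, so rows that do not move let the fingers close. It gives the time, the measured TCP pose, the force, the opening and the grip force at its end, in the units of the state.
- env.get_state(): the state, without advancing time (a new reading comes with each control period).
- env.grab_frame(name): name is "side" or "top"; returns the picture (384x512x3 uint8, blue, green, red); there is no depth.
- env.camera_params(name): a dict with "fx", "fy", "cx", "cy" (pixels), "k1" (the pictures are not rectified: a ray, as slopes to the right and down, at radius r is drawn at 1 + k1 r^2 times it, then the intrinsics apply), "R" (3x3) and "t" (3): a world point X has camera coordinates R X + t. Camera axes: x right, y down, z forward; pixel columns grow to the right and rows downward; lengths in m; the calibration is good to about 2 mm. A picture is of the moment at which its call begins. camera_params takes no time and is no camera call.
- env.finish_job(): hands the job in; it is judged then, once.
Trained networks look in the newest picture that a camera, given by its name, has taken for a name from the list of things; names that differ only in an ending like _2 or _b are one class to them, and where a whole thing is asked for, a point or a joint stands for the part that bears it (a point fixed in the world has none). Each returns a list of dicts, best first, with "score" (0 to 1); they miss things now and then, are a little off and sometimes report something else, mostly with a low value. They report only what shows in the picture. A call takes as long as a camera call.
- env.trace(camera, label): "mask" (384x512 bool, what is visible of it) and "pixel" ([column, row] in pixels, amid what is visible of it).
- env.spot_point(camera, label): "pixel" ([column, row] in pixels: a listed point, or the origin of a listed thing).
The state is a dict: "clock": time; "joint_positions": joint angles; "joint_velocities": joint speeds; "joint_efforts": joint torques, N m; "eef_pos": TCP position; "eef_rot": TCP orientation; "ft_force": force on the tool from outside, world axes, zero at the start; "wrist_torque": the same for the moment, N m; "opening": finger opening in m; "grip_force": force on a finger pad.
Only numpy, scipy, OpenCV 4.12 (cv2) and the standard library are available. Lean on these libraries where they do the work, as an engineer would, in place of code of your own. Each camera call takes 0.05 s, during which the arm holds its last target. There are 200 camera calls.

## Working session

There is one attempt and no reset: what is moved stays moved. The work goes in short steps, Python scripts to look and compute and a shell command to move; the robot and the scene stay as the last step left them, time stands still between calls to the robot, and variables do not carry over. Pictures are saved under pics/ and viewed, at most 10 in all, crops included, and the job is handed in when it is done.

```bash
ls; mkdir -p pics; cat > h.py <<'E'
import numpy as np,cv2
from station import env
def rays(cam,px):
    c=env.camera_params(cam);K=np.array([[c['fx'],0,c['cx']],[0,c['fy'],c['cy']],[0,0,1]]);R=np.array(c['R']);t=np.array(c['t'])
    u=cv2.undistortPoints(np.array(px,float).reshape(-1,1,2),K,np.array([c['k1'],0,0,0.]))[:,0]
    # drawn = ideal*(1+k1 r^2): OpenCV's model
    d=np.c_[u,np.ones(len(u))]@R; return -R.T@t,d/np.linalg.norm(d,axis=1)[:,None]
def atz(cam,px,z):
    o,d=rays(cam,px);return o+d*((z-o[2])/d[:,2])[:,None]
def tri(p1,p2):
    o1,d1=rays('top',[p1]);o2,d2=rays('side',[p2]);A=np.c_[d1[0],-d2[0]]
    s=np.linalg.lstsq(A,o2-o1,rcond=None)[0];a=o1+s[0]*d1[0];b=o2+s[1]*d2[0];return (a+b)/2,np.linalg.norm(a-b)
def proj(cam,X):
    c=env.camera_params(cam);K=np.array([[c['fx'],0,c['cx']],[0,c['fy'],c['cy']],[0,0,1]])
    return cv2.projectPoints(np.array(X,float).reshape(-1,1,3),cv2.Rodrigues(np.array(c['R']))[0],np.array(c['t']),K,np.array([c['k1'],0,0,0.]))[0][:,0]
E
python3 - <<'E'
from h import *
f=[env.grab_frame(n) for n in('top','side')]
for n,i in zip(('top','side'),f): cv2.imwrite(f'pics/{n}0.png',cv2.resize(i,(800,600)))
for n in('top','side'):
    print(n,np.round(rays(n,[[256,192]]),3).tolist())
    for l in('case','lid_hinge','lid_tab','slide','slide_center','blank','lens','focus','petri_stack','loop_holder','tube_a','bunsen_foot','forceps'):
        print(l,[(np.round(d['pixel']).tolist(),round(d['score'],2)) for d in env.spot_point(n,l)[:3]])
print(env.get_state())
E
```

```text
picsTraceback (most recent call last):
  File "<stdin>", line 5, in <module>
    return _wrapfunc(a, 'round', decimals=decimals, out=out)
    return _wrapit(obj, method, *args, **kwds)
    conv = _array_converter(obj)
ValueError: setting an array element with a sequence. The requested array has an inhomogeneous shape after 1 dimensions. The detected shape was (2,) + inhomogeneous part.
```

```bash
python3 - <<'E'
from h import *
for n in('top','side'):
    o,d=rays(n,[[256,192]]);print(n,o.round(3),d.round(3))
    for l in('case','lid_hinge','lid_tab','slide','slide_center','blank','lens','focus','petri_stack','loop_holder','tube_a','bunsen_foot','forceps'):
        print(l,[(np.round(d['pixel']).tolist(),round(d['score'],2)) for d in env.spot_point(n,l)[:3]])
print(env.get_state())
E
```

```text
top [ 0.403 -0.04   1.338] [[ 0.144  0.006 -0.99 ]]
case [([280.0, 215.0], 0.81)]
lid_hinge [([282.0, 193.0], 0.76)]
lid_tab [([278.0, 235.0], 0.87)]
slide [([215.0, 175.0], 0.49)]
slide_center []
blank []
lens [([145.0, 217.0], 0.81)]
focus []
petri_stack [([175.0, 225.0], 0.72)]
loop_holder [([344.0, 190.0], 0.83), ([216.0, 176.0], 0.21)]
tube_a [([364.0, 224.0], 0.44)]
bunsen_foot [([217.0, 174.0], 0.95), ([214.0, 236.0], 0.43)]
forceps [([214.0, 236.0], 0.49)]
side [ 0.513 -1.036  1.038] [[ 0.023  0.763 -0.646]]
case [([254.0, 267.0], 0.61)]
lid_hinge [([277.0, 254.0], 0.82)]
lid_tab [([218.0, 252.0], 0.71)]
slide []
slide_center []
blank []
lens [([231.0, 101.0], 0.88)]
focus []
petri_stack [([235.0, 175.0], 0.79)]
loop_holder [([287.0, 342.0], 0.82)]
tube_a [([235.0, 340.0], 0.7), ([230.0, 365.0], 0.47)]
bunsen_foot [([292.0, 205.0], 0.7)]
forceps [([216.0, 250.0], 0.48), ([223.0, 209.0], 0.4)]
{'clock': 1.4, 'joint_positions': array([-1.29595139e+00,  3.42014786e-01,  1.52410663e+00,  1.41935327e-05,
        1.27541322e+00, -1.45988158e-01]), 'joint_velocities': array([ 0.00155411, -0.00025135,  0.00132995,  0.00077415,  0.000499  ,
       -0.00057365]), 'joint_efforts': array([-7.63413154e-04, -4.33564568e+01, -2.46269560e+01, -1.66661089e-04,
        2.78366988e-04, -3.02461778e-06]), 'eef_pos': array([ 0.21450752, -0.47919294,  0.20481151]), 'eef_rot': array([2.85095259e-05, 9.77944428e-01, 2.08865257e-01, 8.64295483e-06]), 'ft_force': array([ 0.36172961, -0.32233705, -0.00415885]), 'wrist_torque': array([-0.03752167, -0.02120198, -0.01208451]), 'grip_force': 0.0, 'opening': 0.08556619429124658}
```

View pics/top0.png

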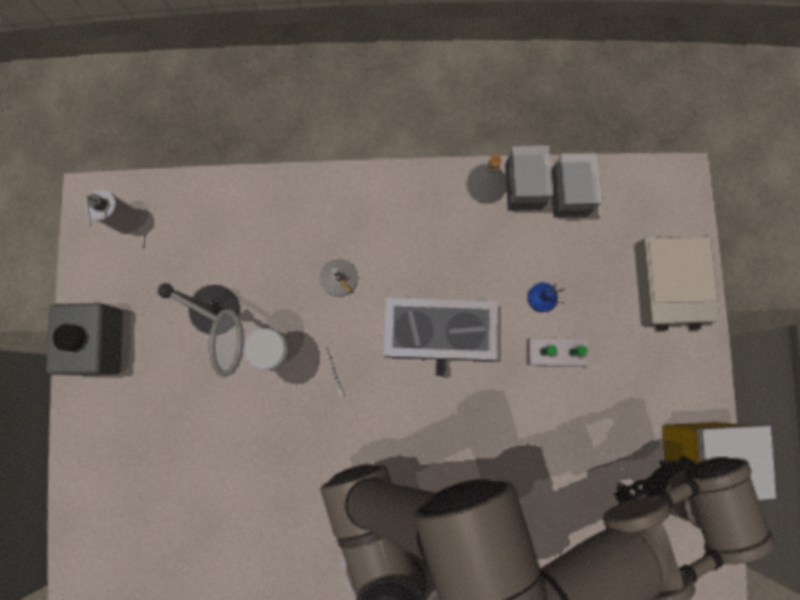

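View pics/side0.png

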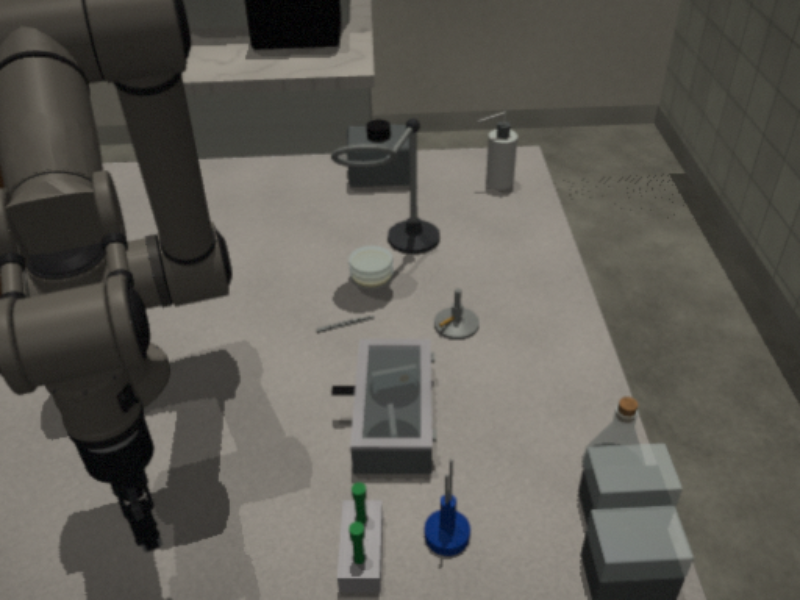

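The top view shows the case around (441,330) with its tab at (441,368), and the slides at (415,328) and (467,330). The lens is at (226,343), the dishes at (265,348) and the bunsen foot at (339,278). In the side view the tab is at (343,390). These agree with the networks, whose pixels are 0.64 times these.

```bash
python3 - <<'E'
from h import *
P={'hinge':([282,193],[277,254]),'tab':([278,235],[218,252]),'lens':([145,217],[231,101])}
for k,v in P.items(): X,e=tri(*v);print(k,X.round(3),round(e,4))
a=env.trace('top','case')[0]['mask'] if env.trace('top','case') else None
for cam,lab,z in(('top','case_lid',.066),('top','lid_tab',.066)):
    t=env.trace(cam,lab)
    if t:
        m=t[0]['mask'];c=cv2.findContours(m.astype('uint8'),0,2)[0];c=max(c,key=cv2.contourArea);r=cv2.minAreaRect(c);b=cv2.boxPoints(r)
        print(lab,t[0]['score'],r,atz(cam,b,z).round(3).tolist())
t=env.trace('top','lens')
if t:
    m=t[0]['mask'];c=max(cv2.findContours(m.astype('uint8'),0,2)[0],key=cv2.contourArea);print('lens',m.sum(),cv2.minAreaRect(c),atz('top',[cv2.minAreaRect(c)[0]],.285))
t=env.trace('side','lens')
if t:
    m=t[0]['mask'];c=max(cv2.findContours(m.astype('uint8'),0,2)[0],key=cv2.contourArea);print('lens side',m.sum(),cv2.minAreaRect(c))
for l,p,z in(('petri',[175,225],0),('loop',[344,190],0),('bunsen',[217,174],0),('forceps',[214,236],0),('base',[137,197],0),('tube',[364,224],0.1),('tabtop',[278,235],.066)): print(l,atz('top',[p],z).round(3))
i=env.grab_frame('top')[170:260,220:340];cv2.imwrite('pics/c1.png',cv2.resize(i,(800,600),interpolation=3))
E
```

```text
hinge [ 0.589 -0.124  0.045] 0.0084
tab [ 0.435 -0.105  0.043] 0.0025
lens [0.488 0.292 0.28 ] 0.0096
case_lid 0.73 ((283.0716857910156, 215.85093688964844), (74.407958984375, 50.51749038696289), 2.4895529747009277) [[0.424, 0.011, 0.066], [0.6, -0.001, 0.066], [0.58, -0.261, 0.066], [0.405, -0.244, 0.066]]
lid_tab 0.71 ((282.0, 215.5), (49.0, 72.0), 90.0) [[0.593, 0.003, 0.066], [0.585, -0.25, 0.066], [0.415, -0.241, 0.066], [0.422, 0.007, 0.066]]
lens 806 ((144.5, 219.0), (44.0, 21.0), 90.0) [[0.48684496 0.2927976  0.285     ]]
lens side 499 ((232.5, 99.5), (13.0, 41.0), 90.0)
petri [[0.484 0.269 0.   ]]
loop [[ 0.595 -0.357  0.   ]]
bunsen [[0.67  0.111 0.   ]]
forceps [[0.441 0.126 0.   ]]
base [[0.592 0.412 0.   ]]
tube [[ 0.463 -0.395  0.1  ]]
tabtop [[ 0.436 -0.104  0.066]]
```

View pics/c1.png

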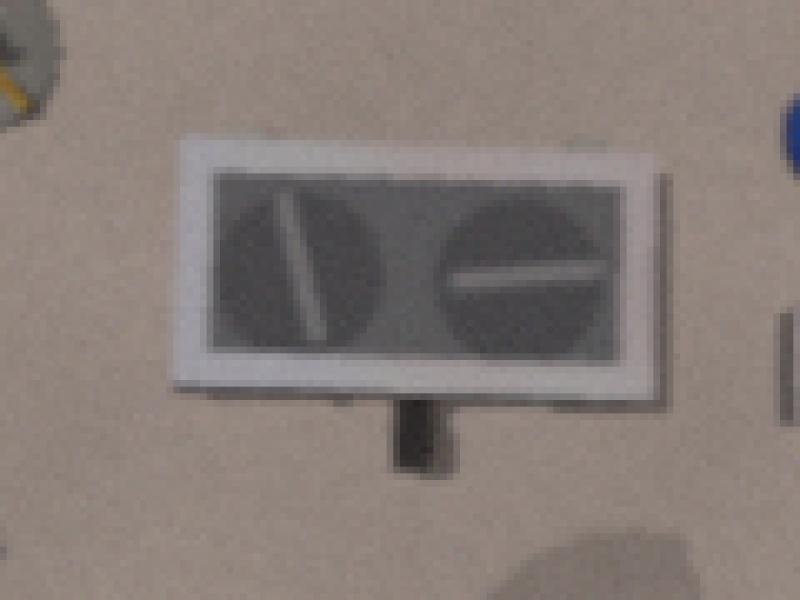

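The crop shows the lid with corners (182,137), (660,155), (655,400) and (173,388), and the tab over columns 395–435 and rows 398–470. The left mount's slide runs (285,195)–(318,338) and the right one (452,282)–(606,268). No notch is visible through the lid yet.

```bash
cat >> h.py <<'E'
from scipy.spatial.transform import Rotation as Ro
def tool():
    s=env.get_state();q=s['eef_rot'];return s['eef_pos'],Ro.from_quat([q[1],q[2],q[3],q[0]]).as_matrix(),s
def todo(tcp,yaw=None):  # shift in tool axes to reach tcp (before turning), turn about tool z (deg) to bring tool x to world yaw
    p,R,s=tool();print('p',p.round(4),'shift',(R.T@(np.array(tcp)-p)).round(4),'q',s['eef_rot'].round(3),'t',round(s['clock'],2))
    if yaw is not None:
        a=np.degrees(np.arctan2(R[1,0],R[0,0]));t=a-yaw;t=(t+90)%180-90;print('toolyaw',a.round(1),'turn',t.round(2))
E
python3 -m inch 2>&1 | head -20
python3 - <<'E'
from h import *
c=np.array([[182,137],[660,155],[655,400],[173,388]])/6.667+[220,170]
L=atz('top',c,.068);print(L.round(4))
t=np.array([[414,398],[414,470]])/6.667+[220,170];T=atz('top',t,.066);print('tab',T.round(4))
v=L[1]-L[0]+L[2]-L[3];yaw=np.degrees(np.arctan2(v[0],-v[1]));print('case yaw',yaw, 'size',np.linalg.norm(L[1]-L[0]),np.linalg.norm(L[0]-L[3]))
C=L.mean(0);y=np.radians(yaw);fx=np.array([np.cos(y),np.sin(y),0]);print('centre',C,'hinge',C+.065*fx,'tab',C-.092*fx)
tab=C-.092*fx
todo([tab[0],tab[1],.205],yaw)
E
```

```text
invalid input
[[ 0.5939 -0.0018  0.068 ]
 [ 0.5768 -0.2523  0.068 ]
 [ 0.4489 -0.2431  0.068 ]
 [ 0.4626  0.0062  0.068 ]]
tab [[ 0.4539 -0.1184  0.066 ]
 [ 0.4168 -0.117   0.066 ]]
case yaw -3.5369625996566194 size 0.25107780771311655 0.1315204315627868
centre [ 0.52053438 -0.12271337  0.068     ] hinge [ 0.58541057 -0.12672338  0.068     ] tab [ 0.42870963 -0.11703766  0.068     ]
p [ 0.2145 -0.4792  0.2048] shift [ 3.435e-01 -2.431e-01 -2.000e-04] q [0.    0.978 0.209 0.   ] t 1.75
toolyaw 24.1 turn 27.65
```

```bash
python3 -m inch '[[[0.0312,-0.0221,0,0,1],[0.0312,-0.0221,0,0,1],[0.0312,-0.0221,0,0,1],[0.0312,-0.0221,0,0,1],[0.0312,-0.0221,0,0,1],[0.0312,-0.0221,0,0,1],[0.0312,-0.0221,0,0,1],[0.0312,-0.0221,0,0,1],[0.0312,-0.0221,0,0,1],[0.0312,-0.0221,0,0,1],[0.0312,-0.0221,0,0,1],[0,0,0,6.9,1],[0,0,0,6.9,1],[0,0,0,6.9,1],[0,0,0,6.9,1],[0,0,0,0,1]]]' 40
python3 - <<'E'
from h import *
todo([.429,-.117,.047],-3.5)
print(env.get_state()['joint_positions'].round(3))
i=env.grab_frame('top')
E
```

```text
clock: 3.08
eef_pos: [0.4285, -0.1169, 0.2048]
eef_rot: [0.0, 0.999, -0.032, 0.0]
ft_force: [-0.0, 0.0, 1.4]
opening: 0.0854
grip_force: 0.0
p [ 0.4285 -0.1169  0.2048] shift [0.0005 0.     0.1578] q [ 0.     0.999 -0.032  0.   ] t 3.08
toolyaw -3.7 turn -0.21
[-0.439  0.194  1.73  -0.     1.218  1.196]
```

```bash
python3 -m inch '[[[0,0,0.039,0,1],[0,0,0.039,0,1],[0,0,0.039,0,1],[0,0,0.030,0,1],[0,0,0.010,0,1],[0,0,0,0,0],[0,0,0,0,0],[0,0,0,0,0],[0,0,0,0,0],[0,0,0,0,0],[0,0,0,0,0],[0,0,0,0,0]]]' 40
python3 - <<'E'
import numpy as np
# arc rows: world/tool: tool x = ahead, tool z = down
h=np.array([.157,-.004]);r=.157;a0=np.arctan2(.004,.157)
th=np.r_[0:1.8:13j]
x=.157-r*np.cos(th+a0);z=r*np.sin(th+a0)
print(np.c_[np.diff(x),-np.diff(z)].round(4).tolist())
E
```

```text
clock: 4.13
eef_pos: [0.4288, -0.1173, 0.0484]
eef_rot: [0.0, 1.0, -0.03, 0.001]
ft_force: [-0.2, 0.7, 0.7]
opening: 0.0007
grip_force: 0.0
[[0.0024, -0.0234], [0.0058, -0.0228], [0.0092, -0.0217], [0.0123, -0.0201], [0.0152, -0.018], [0.0177, -0.0155], [0.0198, -0.0127], [0.0215, -0.0096], [0.0227, -0.0063], [0.0234, -0.0028], [0.0235, 0.0007], [0.0231, 0.0042]]
```

```bash
python3 - <<'E'
from h import *
a=env.grab_frame('top')[170:290,200:360];b=env.grab_frame('side')[200:320,140:300]
cv2.imwrite('pics/c2.png',cv2.resize(np.hstack([a,b]),(800,300),interpolation=3))
print(proj('side',[[.4288,-.1173,.0484],[.429,-.117,.066]]),env.spot_point('side','lid_tab'))
E
```

```text
[[215.82660127 254.1428422 ]
 [215.44458257 249.55072332]] [{'pixel': [216.2, 249.6], 'score': 0.71}]
```

View pics/c2.png

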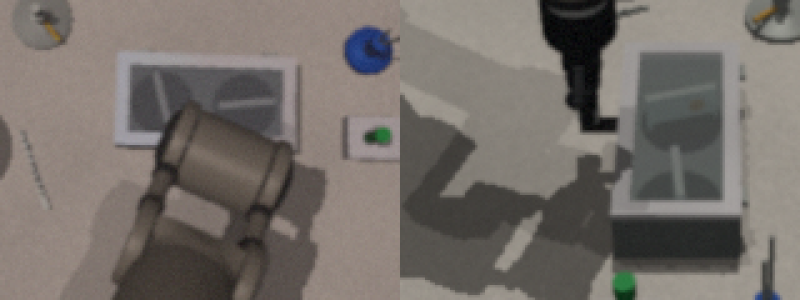

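The side half shows the closed finger running down to about (581,128), next to the tab at (600,124). I can't tell whether the finger is in front of the tab or above it, so I'll zoom in.

```bash
python3 - <<'E'
from h import *
b=env.grab_frame('side')[205:275,180:260]
cv2.imwrite('pics/c3.png',cv2.convertScaleAbs(cv2.resize(b,(640,560),interpolation=3),alpha=2.2))
s=env.get_state();print(s['joint_positions'].round(3),s['opening'],s['grip_force'],s['eef_pos'])
print(((proj('side',[[.4288,-.1173,z] for z in(.0484,.067,.1)])-[180,205])*8).round())
E
```

```text
[-0.44   0.407  1.944 -0.     0.791  1.192] -0.00023190960764676494 0.0 [ 0.42849288 -0.11715416  0.04791729]
[[287. 393.]
 [283. 355.]
 [276. 286.]]
```

View pics/c3.png

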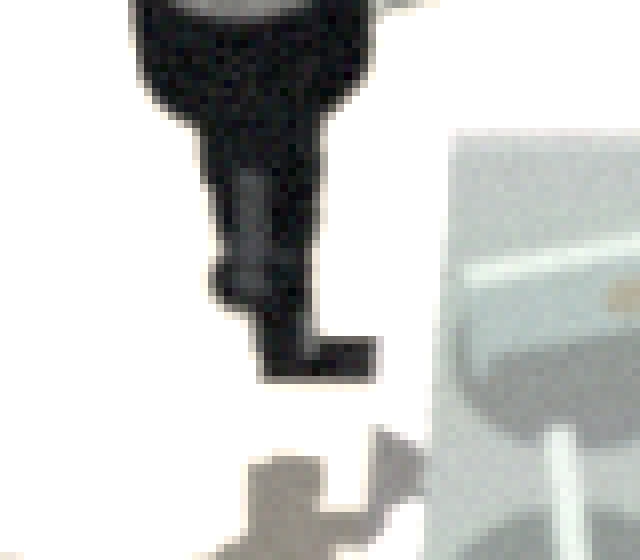

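The finger merges with the tab (rows 335–380) and no tip shows below it, where row 393 was expected. The gripper reads fully shut, so I'll lift a little and look again.

```bash
python3 -m inch '[[[0.002,0,-0.02,0,0],[0.006,0,-0.02,0,0],[0.008,0,-0.02,0,0],[0,0,0,0,0]]]' 40
python3 - <<'E'
from h import *
b=env.grab_frame('side')[185:275,180:300]
cv2.imwrite('pics/c4.png',cv2.convertScaleAbs(cv2.resize(b,(800,600),interpolation=3),alpha=1.6))
p,R,s=tool();print(p,R.round(3),((proj('side',[p,p-[0,0,-.019]])-[180,185])*6.667).round())
E
```

```text
clock: 4.67
eef_pos: [0.4477, -0.1193, 0.1112]
eef_rot: [0.001, 1.0, -0.03, 0.004]
ft_force: [0.8, -0.9, 0.5]
opening: 0.0003
grip_force: 0.0
[ 0.44609532 -0.11870347  0.10938092] [[ 0.998 -0.06   0.004]
 [-0.06  -0.998 -0.002]
 [ 0.004  0.002 -1.   ]] [[272. 355.]
 [269. 321.]]
```

View pics/c4.png

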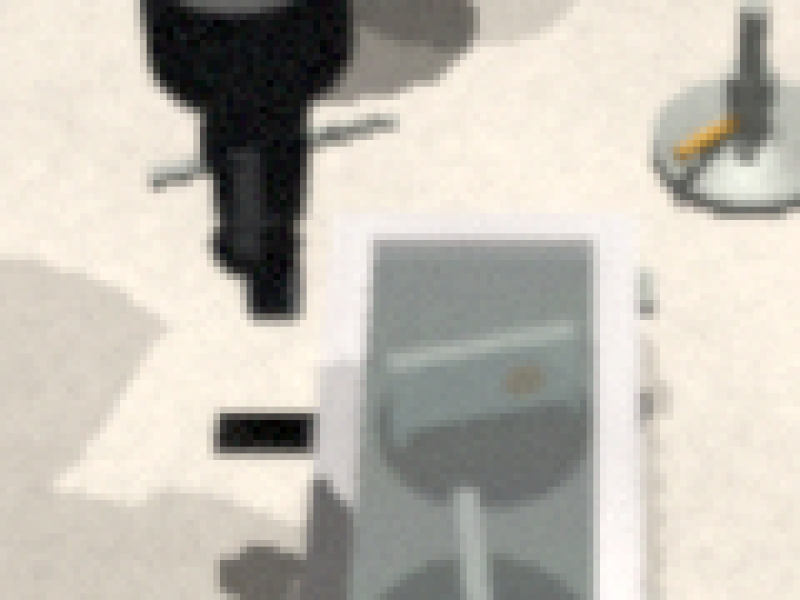

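The shut fingertips show at about (272,320), where the reported TCP projects to row 355. So the tips sit about 20 mm behind the reported TCP and closed above the tab. I'll redo the grasp 20 mm deeper.

```bash
python3 -m inch '[[[0,0,0,0,1],[-0.016,0,0,0,1],[0,0,0,0,1],[0,0,0,0,1],[0,0,0,0,1],[0,0,0,0,1],[0,0,0.03,0,1],[0,0,0.03,0,1],[0,0,0.02,0,1],[0,0,0.003,0,1],[0,0,0,0,0],[0,0,0,0,0],[0,0,0,0,0],[0,0,0,0,0],[0,0,0,0,0],[0,0,0,0,0],[0,0,0,0,0]]]' 40
```

```text
clock: 6.13
eef_pos: [0.4291, -0.1158, 0.0258]
eef_rot: [-0.001, 1.0, -0.031, 0.001]
ft_force: [1.0, 10.3, 8.5]
opening: 0.0167
grip_force: 41.2
```

```bash
python3 -m inch '[[[0.001,0,-0.0117,0,0],[0.0014,0,-0.0117,0,0],[0.0058,0,-0.0228,0,0],[0.0092,0,-0.0217,0,0],[0.0123,0,-0.0201,0,0],[0.0152,0,-0.018,0,0],[0.0177,0,-0.0155,0,0],[0.0198,0,-0.0127,0,0],[0.0215,0,-0.0096,0,0],[0.0227,0,-0.0063,0,0],[0.0234,0,-0.0028,0,0],[0.0235,0,0.0007,0,0],[0.0231,0,0.0042,0,0],[0,0,0,0,0]]]'
```

```text
clock: 7.3
eef_pos: [0.6289, -0.1283, 0.1745]
eef_rot: [-0.0, 1.0, -0.03, 0.003]
ft_force: [1.7, 4.0, 11.8]
opening: 0.0167
grip_force: 41.7
```

Still gripped at roughly 1.8 rad, so I'll open and lift away.

```bash
python3 -m inch '[[[0.004,0,0,0,1],[0,0,0,0,1],[0,0,0,0,1],[0,0,0,0,1],[0,0,-0.03,0,1],[0,0,-0.04,0,1],[0,0,-0.03,0,1],[-0.04,0,0,0,1],[-0.04,0,0,0,1],[-0.04,0,0,0,1],[-0.04,0,0,0,1],[-0.04,0,0,0,1],[-0.03,0,0,0,1],[0,0,0,0,1]]]'
python3 - <<'E'
from h import *
for n in('top','side'):
    f=env.grab_frame(n)
    for l in('slide','slide_center','blank','lid_tab'): print(n,l,[(d['pixel'],round(d['score'],2)) for d in env.spot_point(n,l)[:3]])
    if n=='top':a=f[150:270,200:360]
    else: b=f[190:310,170:330]
cv2.imwrite('pics/c5.png',cv2.convertScaleAbs(cv2.resize(np.vstack([np.hstack([a[10:90,20:150],b[30:110,30:160]])]),(800,300)[:2] and (800,246),interpolation=3),alpha=1.5))
print(tool()[0])
E
```

```text
clock: 8.47
eef_pos: [0.394, -0.1143, 0.2732]
eef_rot: [0.0, 1.0, -0.031, -0.001]
ft_force: [0.8, 0.1, 0.1]
opening: 0.0857
grip_force: 0.0
top slide [([297.9, 214.0], 0.46)]
top slide_center [([296.2, 212.0], 0.41)]
top blank [([262.9, 209.0], 0.43)]
top lid_tab [([282.5, 166.3], 0.85)]
side slide [([253.0, 282.3], 0.45)]
side slide_center [([253.1, 272.8], 0.62)]
side blank [([248.6, 245.8], 0.91), ([252.5, 274.6], 0.24)]
side lid_tab [([295.6, 207.5], 0.87)]
[ 0.39948134 -0.11535509  0.27243177]
```

View pics/c5.png

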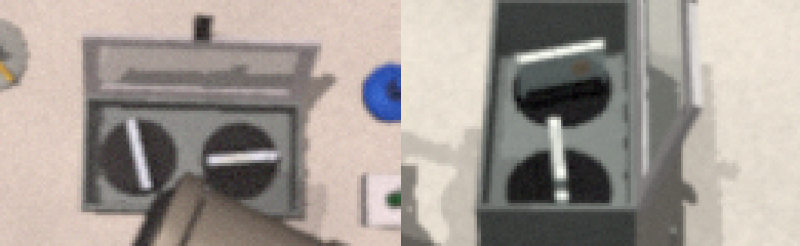

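The lid is open on its stop. The far (left) slide looks whole, while the near (right) slide has a dark break near (560,185), its near end; the networks also call the right one "slide". I'll zoom in on it.

```bash
python3 - <<'E'
from h import *
a=env.grab_frame('top')[185:230,240:315];b=env.grab_frame('side')[240:300,215:290]
f=lambda i:cv2.convertScaleAbs(cv2.resize(i,(400,int(400*i.shape[0]/75)),interpolation=3),alpha=1.5)
A,B=f(a),f(b);A=cv2.copyMakeBorder(A,0,B.shape[0]-A.shape[0],0,0,0);cv2.imwrite('pics/c6.png',np.hstack([A,B]))
E
```

```text
(no output)
```

View pics/c6.png

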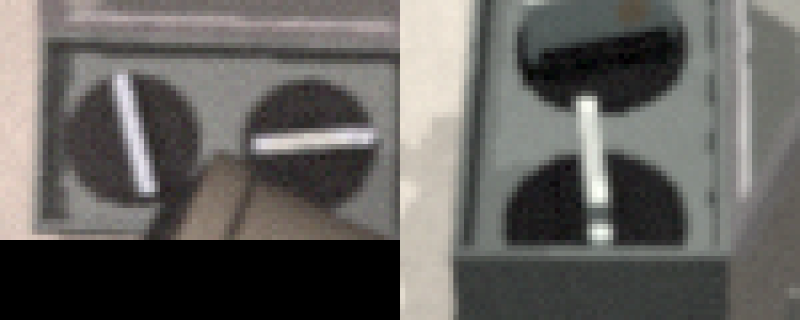

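The near end of the right slide carries the notch, at about (600,210) in the crop; it runs (250,145)–(375,135) in the top view. So slide x points to world -y and the label faces +x.

The rows can't tilt the tool directly. I'll check how the arm behaves at the edge of its reach, since a tilt is needed for the presentation.

```bash
python3 -m inch '[[[-0.04,0,-0.02,0,1],[-0.04,0,-0.02,0,1],[-0.04,0,0,0,1],[-0.04,0,0,0,1],[-0.04,0,0,0,1],[-0.04,0,0,0,1],[0,0,0,0,1]]]'
python3 - <<'E'
from h import *
p,R,s=tool();print(s['joint_positions'].round(3),R[:,2].round(3),p.round(3))
o=(.068-.013)
c=np.array([[250,145],[375,135],[120,72],[148,195]])/5.333+[240,185]
L=atz('top',c,.055);print(L.round(4),np.linalg.norm(L[0]-L[1]),np.linalg.norm(L[2]-L[3]),'mid',L[:2].mean(0))
d=L[1]-L[0];print('slide x yaw',np.degrees(np.arctan2(d[1],d[0])))
E
```

```text
clock: 9.65
eef_pos: [0.1603, -0.1011, 0.3103]
eef_rot: [0.002, 0.999, -0.035, -0.0]
ft_force: [-0.0, -0.5, 0.9]
opening: 0.0854
grip_force: 0.0
[-0.973 -0.424  1.962 -0.002  1.601  0.668] [-0.    -0.003 -1.   ] [ 0.16  -0.101  0.31 ]
[[ 0.515  -0.1382  0.055 ]
 [ 0.519  -0.2207  0.055 ]
 [ 0.5659 -0.0542  0.055 ]
 [ 0.4841 -0.0701  0.055 ]] 0.08266971707022414 0.08327703467013034 mid [ 0.51699662 -0.17944199  0.055     ]
slide x yaw -87.17902534258512
```

```bash
python3 - <<'E'
from h import *
todo([.517,-.173,.16],92.8)
E
```

```text
p [ 0.1603 -0.1011  0.3103] shift [0.3609 0.0461 0.1504] q [ 0.002  0.999 -0.035 -0.   ] t 9.65
toolyaw -4.0 turn 83.15
```

```bash
python3 -m inch '[[[0.0361,0.0046,0.005,0,0.4],[0.0361,0.0046,0.005,0,0.4],[0.0361,0.0046,0.005,0,0.4],[0.0361,0.0046,0.005,0,0.4],[0.0361,0.0046,0.005,0,0.4],[0.0361,0.0046,0.005,0,0.4],[0.0361,0.0046,0.005,0,0.4],[0.0361,0.0046,0.01,0,0.4],[0.0361,0.0046,0.02,0,0.4],[0.0361,0.0046,0.02,0,0.4]]]'
python3 -m inch '[[[0,0,0,-6.91,0.4],[0,0,0,-6.91,0.4],[0,0,0,-6.91,0.4],[0,0,0,-6.91,0.4],[0,0,0,-6.91,0.4],[0,0,0,-6.91,0.4],[0,0,0,-6.91,0.4],[0,0,0,-6.91,0.4],[0,0,0,-6.91,0.4],[0,0,0,-6.91,0.4],[0,0,0,-6.91,0.4],[0,0,0,-6.91,0.4],[0,0,0,-6.91,0.4],[0,0,0,-6.91,0.4],[0,0,0,0,0.4],[0,0,0,0,0.4]]]'
python3 - <<'E'
from h import *
todo([.517,-.173,.10],92.8);print(env.get_state()['joint_positions'].round(2))
f=env.grab_frame('side')
b=f[210:300,200:320];cv2.imwrite('pics/c7.png',cv2.convertScaleAbs(cv2.resize(b,(800,600),interpolation=3),alpha=1.8))
p=tool()[0];print(((proj('side',[p,p+[0,0,.02],[.517,-.139,.055],[.519,-.221,.055]])-[200,210])*6.667).round().tolist())
E
```

```text
clock: 10.48
eef_pos: [0.5251, -0.1688, 0.2242]
eef_rot: [0.0, 1.0, -0.03, 0.001]
ft_force: [0.4, -0.9, 0.5]
opening: 0.0342
grip_force: 0.0
clock: 11.82
eef_pos: [0.5228, -0.1687, 0.2247]
eef_rot: [-0.0, 0.688, 0.726, -0.0]
ft_force: [0.9, -0.4, -0.1]
opening: 0.034
grip_force: 0.0
p [ 0.5228 -0.1687  0.2247] shift [-0.004  -0.006   0.1247] q [-0.     0.688  0.726 -0.   ] t 11.82
toolyaw 93.1 turn 0.26
[-0.45  0.37  1.42  0.    1.35 -0.51]
[[331.0, 52.0], [330.0, 11.0], [325.0, 314.0], [338.0, 474.0]]
```

View pics/c7.png

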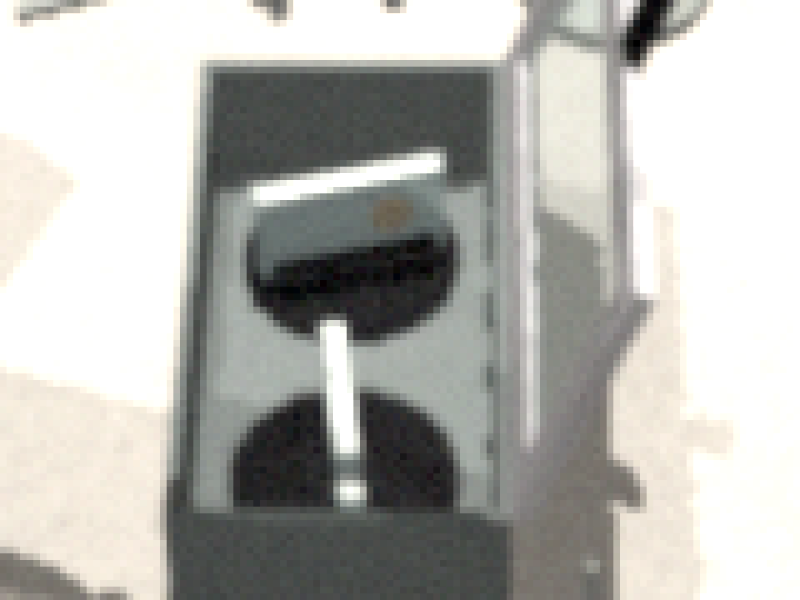

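The notched slide's top edge runs from (335,320) to its notch step at (345,465), with the piece below the notch at (350,493). It sits within a few mm of the prediction. Descending.

```bash
python3 -m inch '[[[-0.0041,-0.004,0.03,0,0.4],[0,0,0.04,0,0.4],[0,0,0.04,0,0.4],[0,0,0.03,0,0.4],[0,0,0.03,0,0.4],[0,0,0.02,0,0.4],[0,0,0.012,0,0.4],[0,0,0.008,0,0.4],[0,0,0,0,0.4]]]' 20
python3 - <<'E'
from h import *
todo([.519,-.173,.005],92.8)
E
```

```text
clock: 12.62
eef_pos: [0.518, -0.1728, 0.0134]
eef_rot: [-0.001, 0.687, 0.726, -0.0]
ft_force: [-0.6, 0.7, -0.1]
opening: 0.0343
grip_force: 0.0
p [ 0.518  -0.1728  0.0134] shift [-0.0003  0.001   0.0084] q [-0.001  0.687  0.726 -0.   ] t 12.62
toolyaw 93.1 turn 0.34
```

```bash
python3 -m inch '[[[0,0.001,0.005,0,0.4],[0,0,0,0,0],[0,0,0,0,0],[0,0,0,0,0],[0,0,0,0,0],[0,0,0,0,0]]]' 20
```

```text
clock: 13.12
eef_pos: [0.5202, -0.1734, 0.0108]
eef_rot: [0.001, 0.687, 0.727, 0.0]
ft_force: [-0.4, 0.6, 3.4]
opening: 0.0085
grip_force: 24.6
```

```bash
python3 -m inch '[[[0,0,0,0,0],[0,0,-0.01,0,0],[0,0,-0.015,0,0],[0,0,-0.02,0,0],[0,0,-0.03,0,0],[0,0,-0.03,0,0],[0,0,-0.04,0,0],[0,0,-0.04,0,0],[0,0,-0.04,0,0],[0,0,-0.03,0,0],[0,0,0,0,0],[0,0,0,0,0]]]' 60
```

```text
clock: 14.12
eef_pos: [0.5202, -0.1734, 0.2674]
eef_rot: [0.002, 0.687, 0.727, 0.001]
ft_force: [-0.4, -0.7, -1.3]
opening: 0.0077
grip_force: 60.2
```

```bash
python3 -m inch '[[[0,-0.036,0,0,0],[0,-0.036,0,0,0],[0,-0.036,0,0,0],[0,-0.036,0,0,0],[0,-0.036,0,0,0],[0,-0.036,0,0,0],[0,-0.036,0,0,0],[0.04,0,0,0,0],[0.04,0,0,0,0],[0.04,0,0,0,0],[0.04,0,0,0,0],[0.04,0,0,0,0],[0.04,0,0,0,0],[0.04,0,0,0,0],[0.04,0,0,0,0],[0.04,0,0,0,0],[0.04,0,0,0,0],[0.04,0,0,0,0],[0.04,0,0,0,0],[0.04,0,0,0,0]]]'
python3 -m inch '[[[0.04,0,0,0,0],[0.04,0,0,0,0],[0.04,-0.01,-0.01,0,0],[0.04,-0.01,-0.01,0,0],[0.04,-0.01,-0.01,0,0],[0.04,-0.01,-0.01,0,0],[0.04,-0.01,-0.01,0,0],[0.04,-0.01,-0.01,0,0],[0.04,-0.01,-0.01,0,0],[0.04,-0.01,-0.01,0,0],[0.04,0,0,0,0],[0.04,0,0,0,0]]]'
python3 - <<'E'
from h import *
p,R,s=tool();print(s['joint_positions'].round(3),R[:,2].round(3),s['opening'])
E
```

```text
clock: 15.78
eef_pos: [0.2375, 0.3286, 0.2636]
eef_rot: [0.0, 0.686, 0.727, -0.002]
ft_force: [0.9, -0.7, 0.9]
opening: 0.0071
grip_force: 60.2
clock: 16.78
eef_pos: [0.1392, 0.7505, 0.3376]
eef_rot: [-0.002, 0.686, 0.727, 0.003]
ft_force: [-0.0, 1.4, 0.9]
opening: 0.0076
grip_force: 60.1
[1.287e+00 9.340e-01 1.010e-01 1.000e-03 2.100e+00 1.230e+00] [ 0.001  0.006 -1.   ] 0.007634168774251246
```

```bash
python3 -m inch '[[[0.04,0,0,0,0],[0.04,0,0,0,0],[0.04,0,0,0,0],[0.04,0,0,0,0],[0.04,0,0,0,0],[0.04,0,0,0,0],[0,0,0,0,0]]]'
python3 - <<'E'
from h import *
p,R,s=tool();print(s['joint_positions'].round(3),R[:,2].round(3),s['opening'])
E
```

```text
clock: 17.37
eef_pos: [0.1028, 0.8418, 0.2657]
eef_rot: [-0.038, 0.685, 0.726, 0.053]
ft_force: [0.7, 0.4, -1.6]
opening: 0.0072
grip_force: 60.2
[1.355 1.057 0.042 0.011 1.912 1.301] [ 0.018  0.129 -0.991] 0.007211068692364698
```

Pushing past reach tilts the tool outward towards +y, which is the direction needed. I'll push on.

```bash
python3 -m inch '[[[0.035,0,-0.02,0,0],[0.035,0,-0.02,0,0],[0.035,0,-0.02,0,0],[0.035,0,-0.02,0,0],[0.035,0,-0.02,0,0],[0.035,0,-0.02,0,0],[0.035,0,-0.02,0,0],[0.035,0,-0.02,0,0]]]'
python3 - <<'E'
from h import *
p,R,s=tool();print(s['joint_positions'].round(3),R[:,2].round(3),s['opening'])
E
```

```text
clock: 18.03
eef_pos: [0.0634, 0.8671, 0.3713]
eef_rot: [-0.102, 0.676, 0.717, 0.136]
ft_force: [-0.3, 0.1, -0.6]
opening: 0.0073
grip_force: 60.2
[1.403 0.945 0.037 0.018 1.818 1.353] [ 0.039  0.333 -0.942] 0.007292531808942962
```

```bash
python3 -m inch '[[[0.035,0,-0.005,0,0],[0.035,0,-0.005,0,0],[0.035,0,-0.005,0,0],[0.035,0,-0.005,0,0],[0.035,0,-0.005,0,0],[0.035,0,-0.005,0,0],[0.035,0,-0.005,0,0],[0.035,0,-0.005,0,0]]]'
python3 - <<'E'
from h import *
p,R,s=tool();print(s['joint_positions'].round(4),R.round(3),s['opening'])
E
```

```text
clock: 18.7
eef_pos: [0.0351, 0.9218, 0.4023]
eef_rot: [-0.16, 0.662, 0.703, 0.204]
ft_force: [1.2, 0.1, 0.0]
opening: 0.0075
grip_force: 60.2
[1.4434 0.9383 0.037  0.0174 1.6419 1.3895] [[-0.072  0.996  0.046]
 [ 0.866  0.039  0.499]
 [ 0.495  0.076 -0.865]] 0.007521592288879812
```

```bash
python3 -m inch '[[[0.037,0,-0.005,0,0],[0.037,0,-0.005,0,0],[0.037,0,-0.005,0,0],[0.037,0,-0.005,0,0],[0.037,0,-0.005,0,0],[0.037,0,-0.005,0,0],[0.037,0,-0.005,0,0],[0.037,0,-0.005,0,0],[0.037,0,-0.005,0,0],[0,0,0,0,0]]]'
python3 - <<'E'
from h import *
p,R,s=tool();print(s['joint_positions'].round(4),R.round(3),s['opening'])
E
```

```text
clock: 19.53
eef_pos: [0.0058, 0.9525, 0.4914]
eef_rot: [-0.23, 0.637, 0.68, 0.282]
ft_force: [0.2, 0.2, -0.7]
opening: 0.0071
grip_force: 60.2
[1.4785 0.8778 0.0361 0.0164 1.4825 1.4183] [[-0.083  0.995  0.046]
 [ 0.736  0.03   0.677]
 [ 0.672  0.09  -0.735]] 0.00707589650518374
```

The tilt is now 43°, matching the lens. Next I'll work out the way back.

```bash
python3 - <<'E'
from h import *
for w in([.3,.5,.47],[.3,.05,.42]): todo(w)
E
```

```text
p [0.0058 0.9525 0.4914] shift [-0.3717  0.2773 -0.2768] q [-0.23   0.637  0.68   0.282] t 19.53
p [0.0058 0.9525 0.4914] shift [-0.7364  0.2594 -0.5445] q [-0.23   0.637  0.68   0.282] t 19.53
```

```bash
python3 -m inch '[[[-0.0266,0.0198,-0.0198,0,0],[-0.0266,0.0198,-0.0198,0,0],[-0.0266,0.0198,-0.0198,0,0],[-0.0266,0.0198,-0.0198,0,0],[-0.0266,0.0198,-0.0198,0,0],[-0.0266,0.0198,-0.0198,0,0],[-0.0266,0.0198,-0.0198,0,0],[-0.0266,0.0198,-0.0198,0,0],[-0.0266,0.0198,-0.0198,0,0],[-0.0266,0.0198,-0.0198,0,0],[-0.0266,0.0198,-0.0198,0,0],[-0.0266,0.0198,-0.0198,0,0],[-0.0266,0.0198,-0.0198,0,0],[-0.0266,0.0198,-0.0198,0,0]]]'
python3 - <<'E'
from h import *
p,R,s=tool();print(s['joint_positions'].round(3),R.round(3))
todo([.3,.05,.42])
E
```

```text
clock: 20.7
eef_pos: [0.2846, 0.5299, 0.4735]
eef_rot: [-0.228, 0.637, 0.681, 0.281]
ft_force: [1.5, 0.2, -0.5]
opening: 0.0073
grip_force: 60.2
[0.652 0.027 1.433 0.574 1.201 0.506] [[-0.085  0.995  0.047]
 [ 0.739  0.032  0.673]
 [ 0.668  0.092 -0.738]]
p [0.2846 0.5299 0.4735] shift [-0.3918 -0.0047 -0.2827] q [-0.228  0.637  0.681  0.281] t 20.7
```

```bash
python3 -m inch '[[[-0.0301,0.004,-0.0217,0,0],[-0.0301,0.004,-0.0217,0,0],[-0.0301,0.004,-0.0217,0,0],[-0.0301,0.004,-0.0217,0,0],[-0.0301,0.004,-0.0217,0,0],[-0.0301,0.004,-0.0217,0,0],[-0.0301,0.004,-0.0217,0,0],[-0.0301,0.004,-0.0217,0,0],[-0.0301,0.004,-0.0217,0,0],[-0.0301,0.004,-0.0217,0,0],[-0.0301,0.004,-0.0217,0,0],[-0.0301,0.004,-0.0217,0,0],[0,0,0,0,0]]]'
python3 - <<'E'
from h import *
p,R,s=tool();print(s['joint_positions'].round(3),R.round(3))
todo([.481,.06,.27])
E
```

```text
clock: 21.78
eef_pos: [0.3521, 0.0858, 0.4273]
eef_rot: [-0.228, 0.64, 0.678, 0.28]
ft_force: [0.0, 0.2, -1.3]
opening: 0.0077
grip_force: 60.2
[-0.613 -0.046  1.625  0.661  1.917 -0.554] [[-0.077  0.996  0.049]
 [ 0.741  0.024  0.671]
 [ 0.667  0.089 -0.74 ]]
p [0.3521 0.0858 0.4273] shift [-0.134   0.1138  0.1054] q [-0.228  0.64   0.678  0.28 ] t 21.78
```

```bash
python3 -m inch '[[[0,0,0,-7.1,0],[0,0,0,-7.1,0],[0,0,0,-7.1,0],[0,0,0,-7.1,0],[0,0,0,-7.1,0],[0,0,0,-7.1,0],[0,0,0,-7.1,0],[0,0,0,-7.1,0],[0,0,0,-7.1,0],[0,0,0,-7.1,0],[0,0,0,-7.1,0],[0,0,0,-7.1,0],[0,0,0,0,0]]]'
python3 - <<'E'
from h import *
p,R,s=tool();print(s['joint_positions'].round(3),R.round(3))
F=np.array([.488,.185,.1805]);T=F-R@[-.0076,0,-.0225];print('T',T.round(4))
todo([.481,.06,.27]);todo(T)
for l in('lens','petri_stack'): print(l,env.grab_frame('top') is None,[(d['pixel'],d['score']) for d in env.spot_point('top',l)[:2]],)
E
```

```text
clock: 22.87
eef_pos: [0.3503, 0.0912, 0.4288]
eef_rot: [0.023, 0.006, 0.933, 0.36]
ft_force: [-0.4, -0.6, -1.3]
opening: 0.0077
grip_force: 60.2
[-0.602 -0.051  1.627  0.664  1.916 -2.042] [[-0.999 -0.005  0.047]
 [ 0.027  0.74   0.672]
 [-0.038  0.672 -0.739]]
T [0.4815 0.2003 0.1636]
p [0.3503 0.0912 0.4288] shift [-0.1253 -0.1305  0.1026] q [0.023 0.006 0.933 0.36 ] t 22.87
p [0.3503 0.0912 0.4288] shift [-0.1179 -0.0981  0.2755] q [0.023 0.006 0.933 0.36 ] t 22.87
lens False [([147.2, 215.3], 0.6), ([173.1, 221.2], 0.21)]
petri_stack False [([174.4, 224.6], 0.9)]
```

```bash
python3 -m inch '[[[-0.0209,-0.0218,0.0171,0,0],[-0.0209,-0.0218,0.0171,0,0],[-0.0209,-0.0218,0.0171,0,0],[-0.0209,-0.0218,0.0171,0,0],[-0.0209,-0.0218,0.0171,0,0],[-0.0209,-0.0218,0.0171,0,0],[0.0012,0.0054,0.0288,0,0],[0.0012,0.0054,0.0288,0,0],[0.0012,0.0054,0.0288,0,0],[0.0012,0.0054,0.0288,0,0],[0.0012,0.0054,0.0288,0,0],[0.0012,0.0054,0.0288,0,0],[0,0,0,0,0],[0,0,0,0,0]]]'
python3 - <<'E'
from h import *
p,R,s=tool();todo([.4815,.2003,.1636]);print(R[:,1].round(3),s['joint_positions'].round(2))
C=p+R@[-.0076,0,-.0225];print('centre',C)
ims=[]
for n in('top','side'):
    f=env.grab_frame(n);ims.append(f)
    for l in('slide_center','lens','blank','lid_tab'): print(n,l,[(d['pixel'],round(d['score'],2)) for d in env.spot_point(n,l)[:2]])
    print('pred centre',proj(n,[C]).round(1))
a=ims[0][160:260,120:280];b=ims[1][70:220,150:310]
cv2.imwrite('pics/c8.png',cv2.convertScaleAbs(np.hstack([cv2.resize(a,(400,250)),np.zeros((250,0,3),np.uint8)]),alpha=1.4))
A=cv2.resize(a,(400,250),interpolation=3);B=cv2.resize(b,(400,375),interpolation=3);A=cv2.copyMakeBorder(A,0,125,0,0,0)
cv2.imwrite('pics/c8.png',cv2.convertScaleAbs(np.hstack([A,B]),alpha=1.5))
E
```

```text
clock: 24.23
eef_pos: [0.4804, 0.2008, 0.1624]
eef_rot: [0.02, 0.008, 0.932, 0.361]
ft_force: [0.5, 0.4, -0.6]
opening: 0.0073
grip_force: 60.2
p [0.4804 0.2008 0.1624] shift [-0.0012  0.0004 -0.0012] q [0.02  0.008 0.932 0.361] t 24.23
[0.001 0.739 0.673] [-0.22  0.4   1.86  0.8   1.18 -2.21]
centre [0.48699557 0.18547688 0.17921808]
top slide_center [([186.6, 224.6], 0.47)]
top lens [([144.8, 216.4], 0.93)]
top blank [([264.2, 210.0], 0.39)]
top lid_tab [([284.2, 165.3], 0.87)]
pred centre [[188.1 220.4]]
side slide_center [([235.4, 148.0], 0.55)]
side lens [([233.8, 103.2], 0.5)]
side blank [([277.0, 251.9], 0.75), ([250.3, 247.7], 0.65)]
side lid_tab [([297.7, 209.2], 0.77)]
pred centre [[234.  148.4]]
```

View pics/c8.png

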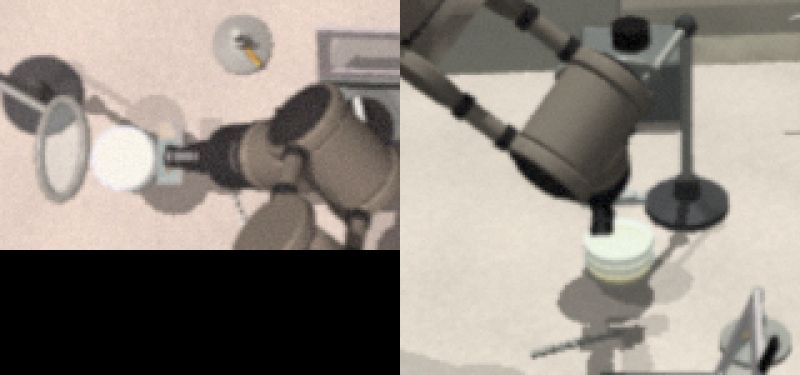

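The top half shows the slide between the fingers at about (172,160), tilted towards the lens with the dishes clear. The side half agrees, at about (600,215). My picture budget is spent, so I'll check the position along the slide with masks.

```bash
python3 - <<'E'
from h import *
p,R,s=tool()
f=env.grab_frame('top')
S=np.c_[-R[:,0],R[:,1],-R[:,2]]
for l in('slide','slide_center','blank'):
  for d in env.trace('top',l)[:2]:
    m=d['mask'];r,c=np.where(m);print(l,round(d['score'],2),m.sum(),'cols',c.min(),c.max(),'rows',r.min(),r.max(),np.round(d['pixel']))
for g in(-8,0,8):
  C=p+R@[g/1000,0,-.0225]   # grip at slide x = g
  K=np.array([C+S@np.array([x,.0045,z]) for x in(-.04,.04) for z in(-.023,.023)])
  print('grip at',g,proj('top',K).round(1).tolist())
g=cv2.cvtColor(f,cv2.COLOR_BGR2GRAY)
for c in(184,186,188,190): print(c,g[208:240,c].tolist())
print('spot',env.spot_point('top','slide_center'),env.spot_point('top','slide'))
E
```

```text
slide 0.73 155 cols 183 193 rows 208 232 [190. 216.]
slide_center 0.69 179 cols 183 193 rows 208 232 [187. 219.]
grip at -8 [[183.2, 232.6], [190.8, 232.6], [183.7, 207.7], [191.3, 207.0]]
grip at 0 [[183.2, 235.1], [190.8, 235.2], [183.7, 210.1], [191.3, 209.5]]
grip at 8 [[183.1, 237.6], [190.7, 237.8], [183.6, 212.6], [191.2, 212.1]]
184 [129, 132, 131, 135, 130, 129, 126, 119, 117, 118, 114, 117, 118, 117, 117, 120, 113, 115, 119, 119, 115, 115, 120, 117, 116, 105, 93, 84, 88, 85, 87, 88]
186 [133, 136, 138, 136, 137, 136, 130, 123, 120, 110, 85, 76, 72, 69, 72, 70, 69, 66, 84, 107, 117, 119, 125, 125, 117, 103, 91, 87, 87, 87, 88, 90]
188 [132, 138, 133, 136, 138, 138, 131, 122, 117, 87, 55, 47, 62, 77, 80, 71, 50, 42, 54, 92, 112, 123, 125, 123, 117, 105, 89, 88, 84, 85, 87, 87]
190 [124, 121, 121, 126, 133, 133, 126, 123, 121, 109, 64, 42, 59, 86, 96, 88, 53, 42, 77, 112, 125, 121, 123, 122, 115, 104, 93, 87, 89, 89, 88, 88]
spot [{'pixel': [187.6, 223.4], 'score': 0.51}] [{'pixel': [187.3, 220.9], 'score': 0.49}]
```

The slide mask covers rows 208–232, exactly as predicted for a grip 8 mm away from the middle, on the unfrosted side. The brighter frosted patch is at the free end (rows 208–214), facing up. Handing in.

```bash
python3 -c "
from station import env
print(env.finish_job())"
```

```text
the job is handed in; nothing more can be done
None
```

I handed the job in at about 24.5 s of the 64 s, but the hand-in returned no verdict: the lid is open on its stop, and the notched slide is held about 2 mm from the estimated focus, label up and about 2° off square to the estimated lens axis, gripped 8 mm from its middle away from the frosted end; the rows can't tilt the tool, so I tilted it by pushing past the arm's reach, where joint 3 read 0.036–0.037 rad against its 0.04 limit, which could count as passing its range.

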